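# Put a conduit fitting away in a tip-out stock bin

### The job

Put the long conduit fitting away in the wider of the two tip-out stock bins on the bench: pull that bin's door all the way down, lower the fitting into the bin and let go of it there (do not drop it in from a height), then swing the door fully shut again without slamming it. Leave the narrow bin closed and the other things on the bench where they are.

Things in the scene. Friction and masses are not known exactly. Their poses are not given: they have to be found in the camera images.
- wide_door (a joint): Angle of the wider bin's bottom-hinged door: 0 = shut, 0.8 = fully down (leaning towards the robot, on its stop). May start a little ajar. The bin swings out with the door; open, its mouth faces up, frame's front to about 130 mm before it, sloping walls meeting in a V at the hinge. Stiff hinge: stays at any angle; about 3 to 6 N at the tab moves it.
- narrow_door (a joint): The same for the narrow bin, which starts shut.
- wide_frame: Fixed grey steel frame of the wide bin: 190 mm wide, 165 mm deep, 200 mm high, flat top (its front edge set back 27 mm). Origin: on the bench under the middle of its front face; x points from the front into the frame, y along its width, z up. Stands left or right of the narrow one, turned a little.
- wide_hinge (a point): Hinge axis of the wide door, mid-width, 15 mm above the bench in the plane of the frame's front; the axis runs along the frame's y. The point turns with the door: at 0 its axes are the frame's; opening turns it about -y.
- wide_tab (a point): Middle of the wide door's pull tab: an upright plate 90 mm wide, 12 mm thick, continuing the blue door panel (186 mm wide, 12 mm thick, back face in the hinge plane) upward; 215 mm from the hinge along the door, 6 mm in front of the hinge plane. Its top edge is 25 mm above this point, the frame's top 30 mm below it when shut. Axes as the hinge point. Can be pinched from above, front to back.
- wide_floor (a point): Centre of the wide bin's inner floor (inside 168 mm along y, 116 mm along x; the floor runs from the door back to the low back wall, which is 55 mm high). Moves with the door; axes as the hinge point, z = up from the floor. The hinge is 58 mm away along -x and 4 mm lower.
- narrow_frame: Fixed frame of the narrow bin: 130 mm wide, otherwise the same as the wide one (tab 60 mm wide). Origin as for the wide frame.
- conduit_body: The long conduit fitting, loose: a grey plastic box 90 x 42 x 44 mm (x, y, z) with a 34 mm round hub on each end, 134 mm long overall, 0.22 kg, with a flat metal cover on top. Origin: centre of its underside, x along its length, z up. Lies to the left or right of the bins. Fits the wide bin only lengthwise across its width.
- conduit_mid (a point): Centre of the conduit fitting, 22 mm above its underside.
- junction_box: Bystander, loose: square grey plastic junction box 90 x 90 x 46 mm with short stubs. Origin: centre of underside. On the other side from the conduit fitting.
- stock_bin: Bystander, loose: open blue stock bin 170 x 110 x 90 mm full of short grey tubes. Origin: centre of underside.
- carton: Bystander, loose: closed cardboard carton 150 x 110 x 90 mm. Origin: centre of underside.
Things that resemble listed ones, but are neither listed nor needed, are in the scene too. Leave any brown look-alike of the narrow_frame alone.

How it is judged:
By the outcome, as a careful person would: the job done as asked, in the order asked, and still so for the second after the job is handed in, with the robot touching nothing.
It also fails if it takes over 64 s, if anything falls off the work surface, if the arm or the gripper's body presses on something with over 40 N, if the wrist force passes 120 N, or if a joint passes its speed limit or range.

### The arm

A 7-joint arm with a two-finger parallel gripper is mounted at the origin on the work surface. World frame = base frame: x ahead of the robot, y to its left, z up, the work surface at z = 0. Lengths are in m, angles in rad, forces in N, time in s.
With the tool pointing down it reaches from about 0.425 to 0.925 m from the base axis. Payload 6.8 kg.
Tool frame: the origin (TCP) lies between the finger pads; the fingertips stand r.tips_ahead ahead of it and the grasp point (between the pads) lies 5 mm behind it (r.tips_ahead is the distance from the TCP to the fingertips, in m); z points along the fingers, y is the line along which they close (so a half turn about z gives the same grasp; the last joint's range is limited). The gripper opens to 85 mm and grips with 20 to 120 N. Pads are 22 mm wide; open, the fingers measure 114 mm over their backs; the gripper's body (76 mm by 85 mm) begins 54 mm behind the grasp point. The pads swing forward as they close: fully open they stand 13 mm farther back than shut.
Start: joints at [1.156, 0.477, 0.022, 1.555, -0.011, 1.109, -0.083], TCP at [0.204, -0.643, 0.245] pointing down, gripper open.
Joint ranges: [-2.96, 2.96], [-0.34, 2.1], [-1.41, 1.46], [0.24, 2.44], [-1.37, 4.51], [0.17, 1.92], [-2.96, 2.96]. Speed limits (rad/s): [2.39, 2.39, 3.14, 3.14, 3.14, 3.14, 3.14].

### API

Orientations are given as a rotation vector (axis times angle).
In Python, from bench import r gives the robot as it stands.
- The arm moves only by the tool move_arm, never from a script. Its argument "rows" is one flat list of numbers, 4 for each row, row after row: the shift along the tool's x, y, z in cm, then the turn about the tool's z in degrees. In form: [tx, ty, tz, twist, tx, ty, tz, twist, ...]. A call has 1 to 10 rows; each row is the pose to reach, as a shift and turn from the pose commanded when the call began, along the tool's axes at that moment; what a row does not reach only later rows make up. A row lasts 1/8 s, in which the tool goes at most 62.5 mm and 10.7 degrees, less where a joint would pass 70% of its speed; a pose out of reach is approached as far as the arm can. A call with a gripper value outside its range is refused whole. "fingers" is the opening, from 0 (shut) to 1 (fully open), set as the call begins (left out, the last holds). The fingers move at their own pace and stop on an object; "newtons" is the grip in N (left out, the last holds). Time passes only in rows, so rows that repeat a pose let the fingers close. It gives the time, the measured TCP pose, the force, the opening and the grip force at its end, in the units of the state.
- r.get_obs(): the state, without advancing time (a new reading comes with each control period).
- r.grab_frame(name): name is "scene" or "side" or "wrist"; returns the picture (384x512x3 uint8, blue, green, red); there is no depth.
- r.camera_params(name): a dict with "fx", "fy", "cx", "cy" (pixels), "k1" (the pictures are not rectified: a ray, as slopes to the right and down, at radius r is drawn at 1 + k1 r^2 times it, then the intrinsics apply), "world_from_camera" (4x4, takes a point from camera to world coordinates). Camera axes: x right, y down, z forward; pixel columns grow to the right and rows downward; lengths in m; the calibration is good to about 2 mm. A picture is of the moment at which its call begins: read the wrist's pose just before it. camera_params takes no time and is no camera call; for the wrist camera it gives the pose at the moment of the call.
- r.hand_in(): hands the job in; it is judged then, once.
The state is a dict: "clock": time; "joints": joint angles; "qvel": joint speeds; "tau": joint torques, N m; "tcp_pos": TCP position; "orientation": TCP orientation; "contact_force": force on the tool from outside, world axes, zero at the start; "moment": the same for the moment, N m; "grip_width": finger opening in m; "gripper_force": force on a finger pad.
Only numpy, scipy, OpenCV 4.12 (cv2) and the standard library are available. Lean on these libraries where they do the work, as an engineer would, in place of code of your own. Each camera call takes 0.05 s, during which the arm holds its last target. There are 200 camera calls.

## Working session

There is one attempt and no reset: what is moved stays moved. The work goes in short steps, Python scripts to look and compute and a tool call to move; the robot and the scene stay as the last step left them, time stands still between calls to the robot, and variables do not carry over. Pictures are saved under pics/ and viewed, at most 10 in all, crops included, and the job is handed in when it is done.

Besides the shell and the picture viewer there is one more tool, called after ">>>" as name(argument=value, ...), one argument or row to a line, values as JSON. move_arm: Moves the arm, as the interface text tells. Its arguments: {"type":"object","properties":{"rows":{"type":"array"},"fingers":{"type":"number"},"newtons":{"type":"number"}},"required":["rows"]}

```bash
mkdir -p pics; python3 - <<'E'
from bench import r
import cv2
for n in ["scene","side"]:
    cv2.imwrite(f"pics/{n}0.png",r.grab_frame(n))
    p=r.camera_params(n);print(n,p)
o=r.get_obs();print({k:o[k] for k in("clock","tcp_pos","orientation","grip_width")},r.tips_ahead)
E
```

```text
scene {'fx': 382.5553190710631, 'fy': 382.5553190710631, 'cx': 254.27646031632483, 'cy': 187.58296756520832, 'k1': -0.12864716778901458, 'world_from_camera': array([[-0.70737039, -0.66958505,  0.22645748,  0.30136653],
       [-0.70683363,  0.67173181, -0.22172638,  0.22539229],
       [-0.00365402, -0.31691044, -0.94844843,  1.14255773],
       [ 0.        ,  0.        ,  0.        ,  1.        ]])}
side {'fx': 391.9356967681087, 'fy': 391.9356967681087, 'cx': 256.8854954092992, 'cy': 196.51311964423562, 'k1': -0.01770677980411198, 'world_from_camera': array([[ 0.95389004, -0.27152246,  0.12794271,  0.37555441],
       [-0.30012618, -0.856771  ,  0.41936586, -0.47002766],
       [-0.00424965, -0.43842787, -0.89875633,  1.14937794],
       [ 0.        ,  0.        ,  0.        ,  1.        ]])}
{'clock': 0.1, 'tcp_pos': array([ 0.20368575, -0.6430029 ,  0.24443428]), 'orientation': array([-3.10314801e+00, -4.79806911e-01,  5.58902072e-04]), 'grip_width': 0.08539704016457277} 0.014
```

View pics/scene0.png

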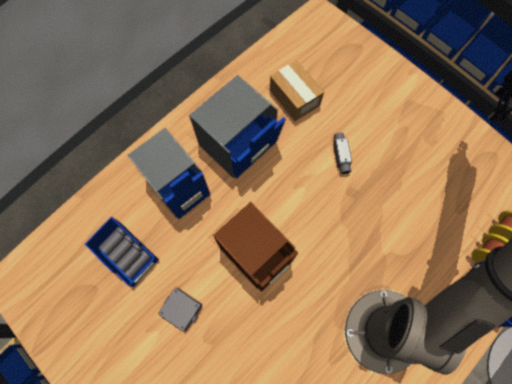

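View pics/side0.png

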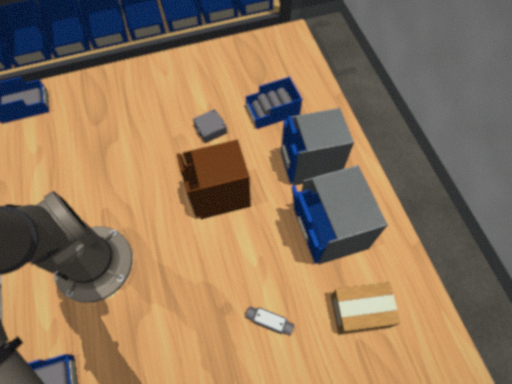

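The candidates, with scene pixels:
- **Bins:** the large grey and blue one at (237,125), slightly ajar, is the wide bin. The smaller one at (170,172) is the narrow bin. The brown one at (255,247) is the look-alike and stays put.
- **Conduit:** the long grey piece with a metal cover at (343,152) scene / (269,320) side. The square at (180,310) is the junction box.

I'll confirm this with an enlarged crop and take corner measurements.

```bash
cat > h.py <<'E'
from bench import r
import numpy as np, cv2
def ray(n,uv,p=None):
    p=p or r.camera_params(n)
    K=np.array([[p["fx"],0,p["cx"]],[0,p["fy"],p["cy"]],[0,0,1]])
    q=cv2.undistortPoints(np.array(uv,float).reshape(-1,1,2),K,np.array([p["k1"],0,0,0,0])).reshape(-1,2)
    T=p["world_from_camera"]; d=np.c_[q,np.ones(len(q))]@T[:3,:3].T
    return T[:3,3],d
def onz(n,uv,z,p=None):
    o,d=ray(n,uv,p); return o+d*((z-o[2])/d[:,2])[:,None]
def proj(n,P,p=None):
    p=p or r.camera_params(n); T=np.linalg.inv(p["world_from_camera"])
    K=np.array([[p["fx"],0,p["cx"]],[0,p["fy"],p["cy"]],[0,0,1]])
    return cv2.projectPoints(np.atleast_2d(P).astype(float),cv2.Rodrigues(T[:3,:3])[0],T[:3,3],K,np.array([p["k1"],0,0,0,0]))[0].reshape(-1,2)
E
python3 - <<'E'
from h import *
a=cv2.imread("pics/scene0.png");b=cv2.imread("pics/side0.png")
c=cv2.resize(a[60:210,180:370],None,fx=4,fy=4,interpolation=cv2.INTER_CUBIC);cv2.imwrite("pics/sc.png",c)
for n,im,roi in(("scene",a,(120,60,290,230)),("side",b,(280,90,400,270))):
    x0,y0,x1,y1=roi;h=cv2.cvtColor(im,cv2.COLOR_BGR2HSV)
    m=((h[...,1]<60)&(h[...,2]>60)&(h[...,2]<160)).astype(np.uint8)
    k=np.zeros_like(m);k[y0:y1,x0:x1]=m[y0:y1,x0:x1]
    k=cv2.morphologyEx(k,cv2.MORPH_OPEN,np.ones((3,3)))
    for c in cv2.findContours(k,0,1)[0]:
        if cv2.contourArea(c)>500:
            ap=cv2.approxPolyDP(c,4,True).reshape(-1,2)
            print(n,cv2.contourArea(c),ap.tolist());print(onz(n,ap,.2).round(3).tolist())
for n,im,roi in(("scene",a,(325,125,360,180)),("side",b,(240,300,300,340))):
    x0,y0,x1,y1=roi;h=cv2.cvtColor(im,cv2.COLOR_BGR2HSV)
    m=(h[...,1]<60).astype(np.uint8);k=np.zeros_like(m);k[y0:y1,x0:x1]=m[y0:y1,x0:x1]
    c=max(cv2.findContours(k,0,1)[0],key=cv2.contourArea);R=cv2.minAreaRect(c);print(n,R)
    bx=cv2.boxPoints(R);print(onz(n,[R[0]],.03).round(3),onz(n,bx,.03).round(3).tolist())
    m=(h[...,2]>170).astype(np.uint8)*k
    c=max(cv2.findContours(m,0,1)[0],key=cv2.contourArea);R=cv2.minAreaRect(c);P=onz(n,cv2.boxPoints(R),.045)
    print("cover",R,onz(n,[R[0]],.045).round(4),P.round(3).tolist())
E
```

```text
scene 2134.0 [[165, 129], [129, 154], [155, 191], [194, 164]]
[[0.823, 0.059, 0.2], [0.836, 0.178, 0.2], [0.704, 0.195, 0.2], [0.687, 0.072, 0.2]]
scene 2818.0 [[238, 76], [190, 114], [222, 147], [270, 105]]
[[0.802, -0.204, 0.2], [0.808, -0.022, 0.2], [0.67, -0.015, 0.2], [0.668, -0.2, 0.2]]
scene 3374.5 [[228, 60], [183, 60], [124, 107], [120, 150]]
[[0.865, -0.223, 0.2], [0.962, -0.129, 0.2], [0.963, 0.096, 0.2], [0.864, 0.188, 0.2]]
scene 823.5 [[120, 95], [163, 60], [120, 60]]
[[1.004, 0.08, 0.2], [1.006, -0.087, 0.2], [1.104, 0.004, 0.2]]
side 3366.0 [[358, 166], [303, 179], [311, 180], [337, 237], [333, 242], [386, 225]]
[[0.809, -0.022, 0.2], [0.648, -0.014, 0.2], [0.668, -0.024, 0.2], [0.672, -0.199, 0.2], [0.657, -0.209, 0.2], [0.806, -0.207, 0.2]]
side 1699.5 [[339, 109], [294, 116], [307, 152], [352, 143]]
[[0.836, 0.179, 0.2], [0.697, 0.195, 0.2], [0.689, 0.065, 0.2], [0.824, 0.054, 0.2]]
side 2866.5 [[344, 90], [399, 194], [396, 105], [387, 90]]
[[0.88, 0.243, 0.2], [0.879, -0.136, 0.2], [1.008, 0.141, 0.2], [1.008, 0.203, 0.2]]
scene ((342.4615478515625, 152.3076934814
[... 169 characters left out ...]
-0.256, 0.03]]
cover ((343.6153869628906, 149.5769500732422), (22.945587158203125, 10.78638744354248), 78.69007110595703) [[ 0.4532 -0.3195  0.045 ]] [[0.493, -0.329, 0.045], [0.474, -0.359, 0.045], [0.414, -0.31, 0.045], [0.433, -0.281, 0.045]]
side ((269.4881591796875, 319.8283996582031), (48.61539077758789, 15.769232749938965), 22.61986541748047)
[[ 0.454 -0.319  0.03 ]] [[0.389, -0.293, 0.03], [0.417, -0.26, 0.03], [0.52, -0.346, 0.03], [0.491, -0.377, 0.03]]
cover ((269.8106689453125, 318.74554443359375), (28.828201293945312, 13.489421844482422), 22.380136489868164) [[ 0.4551 -0.3189  0.045 ]] [[0.413, -0.308, 0.045], [0.437, -0.28, 0.045], [0.497, -0.33, 0.045], [0.473, -0.357, 0.045]]
```

View pics/sc.png

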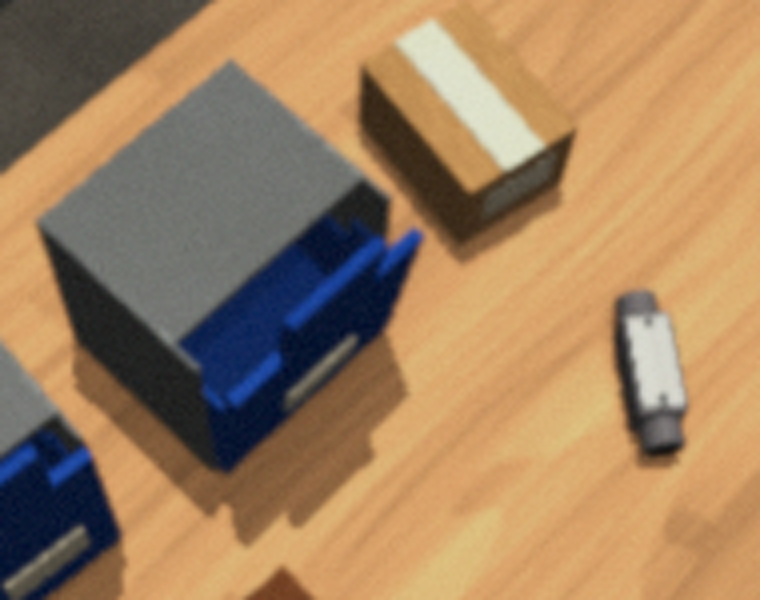

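The crop confirms it: the wide bin is ajar, with its tab edge at scene (252,140)–(276,120), and the conduit sits at scene (343,153). Next I'll work out the frame pose, the door angle and how much room the brown look-alike leaves.

```bash
cat >> h.py <<'E'
yaw=-0.022; H=np.array([.641,-.109,.015])
fx=np.array([np.cos(yaw),np.sin(yaw),0]); fy=np.array([-np.sin(yaw),np.cos(yaw),0]); Z=np.array([0,0,1.])
def door(a,x,y,z):  # point in hinge coords at door angle a
    return H+fx*(np.cos(a)*x-np.sin(a)*z)+fy*y+Z*(np.sin(a)*x+np.cos(a)*z)
def tool(n=None):
    o=r.get_obs(); return o["tcp_pos"],cv2.Rodrigues(np.array(o["orientation"]))[0]
def togo(P,ydir):
    """shift (cm) in tool axes and twist (deg) to bring TCP to P with tool y along ydir (deg, mod 180)"""
    p,R=tool(); s=R.T@(np.array(P)-p)*100
    t=np.degrees(np.arctan2(R[1,1],R[0,1])); w=(ydir-t+90)%180-90
    return s.round(2),round(-w,1)
E
python3 - <<'E'
from h import *
a=cv2.imread("pics/scene0.png");b=cv2.imread("pics/side0.png")
print("frame corners reproj")
C=[H*[1,1,0]+fx*x+fy*y+Z*.2 for x,y in((.165,-.095),(.165,.095),(.027,.095),(.027,-.095))]
print(proj("scene",C).round(1).tolist(),proj("side",C).round(1).tolist())
for t in np.arange(0,.45,.05):
    print(round(t,2),proj("scene",[door(t,-.006,-.045,.24),door(t,-.006,.045,.24)]).round(0).tolist(),proj("side",[door(t,-.006,-.045,.24),door(t,-.006,.045,.24)]).round(0).tolist())
for n,im in(("scene",a),("side",b)):
    h=cv2.cvtColor(im,cv2.COLOR_BGR2HSV);m=((h[...,0]<14)&(h[...,1]>120)&(h[...,2]<130)).astype(np.uint8)
    m=cv2.morphologyEx(m,cv2.MORPH_OPEN,np.ones((3,3)))
    c=max(cv2.findContours(m,0,1)[0],key=cv2.contourArea);ap=cv2.approxPolyDP(c,4,True).reshape(-1,2);print(ap.tolist(),onz(n,ap,.2).round(3).tolist())
print(tool()[1].round(3))
c=cv2.resize(b[150:280,270:410],None,fx=5,fy=4.6,interpolation=cv2.INTER_CUBIC);cv2.imwrite("pics/sd.png",c)
E
```

```text
frame corners reproj
[[238.5, 75.0], [188.9, 114.8], [221.8, 147.1], [271.8, 104.5]] [[385.1, 225.4], [357.0, 164.9], [310.6, 177.0], [335.6, 239.5]]
0.0 [[268.0, 113.0], [243.0, 134.0]] [[320.0, 217.0], [308.0, 186.0]]
0.05 [[271.0, 116.0], [246.0, 137.0]] [[315.0, 218.0], [303.0, 187.0]]
0.1 [[274.0, 119.0], [249.0, 141.0]] [[310.0, 220.0], [299.0, 189.0]]
0.15 [[278.0, 122.0], [253.0, 144.0]] [[306.0, 221.0], [294.0, 190.0]]
0.2 [[281.0, 126.0], [256.0, 147.0]] [[301.0, 223.0], [290.0, 192.0]]
0.25 [[284.0, 129.0], [259.0, 151.0]] [[297.0, 225.0], [285.0, 194.0]]
0.3 [[287.0, 133.0], [262.0, 154.0]] [[292.0, 226.0], [281.0, 195.0]]
0.35 [[290.0, 136.0], [265.0, 158.0]] [[288.0, 228.0], [277.0, 197.0]]
0.4 [[293.0, 140.0], [268.0, 162.0]] [[283.0, 230.0], [273.0, 199.0]]
[[249, 204], [215, 239], [252, 284], [263, 289], [296, 252]] [[0.505, 0.046, 0.2], [0.5, 0.17, 0.2], [0.357, 0.183, 0.2], [0.33, 0.172, 0.2], [0.335, 0.051, 0.2]]
[[237, 141], [199, 149], [189, 157], [184, 153], [187, 161], [194, 158], [194, 168], [204, 175], [195, 176], [198, 188], [192, 191], [193, 184], [186, 182], [186, 190], [216, 190], [215, 184], [229, 184], [230, 178], [248, 178]] [[0.509, 0.161, 0.2], [0.398, 0.168, 0.2], [0.364, 0.15, 0.2], [0.354, 0.168, 0.2], [0.356, 0.139, 0.2], [0.377, 0.143, 0.2], [0.37, 0.111, 0.2], [0.391, 0.081, 0.2], [0.366, 0.085, 0.2], [0.365, 0.046, 0.2], [0.348, 0.042, 0.2], [0.355, 0.062, 0.2], [0.338, 0.074, 0.2], [0.333, 0.05, 0.2], [0.411, 0.025, 0.2], [0.413, 0.044, 0.2], [0.449, 0.032, 0.2], [0.457, 0.05, 0.2], [0.504, 0.035, 0.2]]
[[ 0.953  0.302 -0.001]
 [ 0.302 -0.953  0.001]
 [-0.    -0.002 -1.   ]]
```

View pics/sd.png

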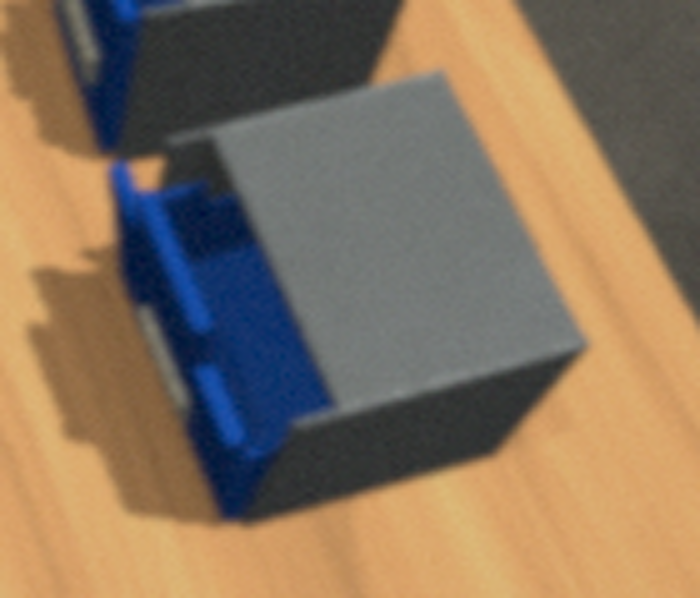

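The side crop agrees with the model. The tab edge is at side (300,192)–(311,221), so the door is about 0.11 rad ajar. The frame corners reproject to within about 2 px. Next: the approach shift.

```bash
python3 - <<'E'
from h import *
P=H-fx*.032;P[2]=.36
print(P,togo(P,np.degrees(yaw)))
E
```

```text
[ 0.60900774 -0.10829606  0.36      ] (array([ 54.79, -38.75, -11.5 ]), np.float64(-71.2))
```

>>> move_arm(
  rows=[5, -3.5, -4, -8, 10, -7, -8, -16, 15, -10.5, -11.5, -24, 20, -14, -11.5, -32, 25, -17.5, -11.5, -40, 30, -21, -11.5, -48, 35, -24.5, -11.5, -56, 40, -28, -11.5, -64, 45, -31.5, -11.5, -71.2, 50, -35, -11.5, -71.2],
  fingers=0.7,
)

```text
clock: 1.35
tcp_pos: [0.5661, -0.1696, 0.36]
orientation: [-2.244, -2.198, 0.001]
contact_force: [1.2, -0.9, 0.1]
grip_width: 0.0596
gripper_force: 0.0
```

```bash
python3 - <<'E'
from h import *
P=H-fx*.032;P[2]=.36
print(togo(P,np.degrees(yaw)),r.get_obs()["joints"])
E
```

```text
(array([6.22, 4.16, 0.  ]), np.float64(0.1)) [ 0.54895284  0.28974999 -0.45994196  1.58910915  0.13237026  1.29413205
  0.04884212]
```

>>> move_arm(
  rows=[4, 2.5, 0, 0, 6.2, 4.2, 0, 0, 6.2, 4.2, 0, 0, 6.2, 4.2, 4, 0, 6.2, 4.2, 7, 0, 6.2, 4.2, 9, 0, 6.2, 4.2, 9, 0],
)

```text
clock: 2.22
tcp_pos: [0.607, -0.1116, 0.2685]
orientation: [-2.245, -2.194, 0.005]
contact_force: [0.1, -0.1, 0.7]
grip_width: 0.0599
gripper_force: 0.0
```

```bash
python3 - <<'E'
from h import *
P=H-fx*.032;P[2]=.236
print(togo(P,np.degrees(yaw)))
w=r.grab_frame("side");cv2.imwrite("pics/s1.png",cv2.resize(w[100:260,220:420],None,fx=3.5,fy=3.5))
E
```

```text
(array([0.34, 0.21, 3.25]), np.float64(-0.1))
```

View pics/s1.png

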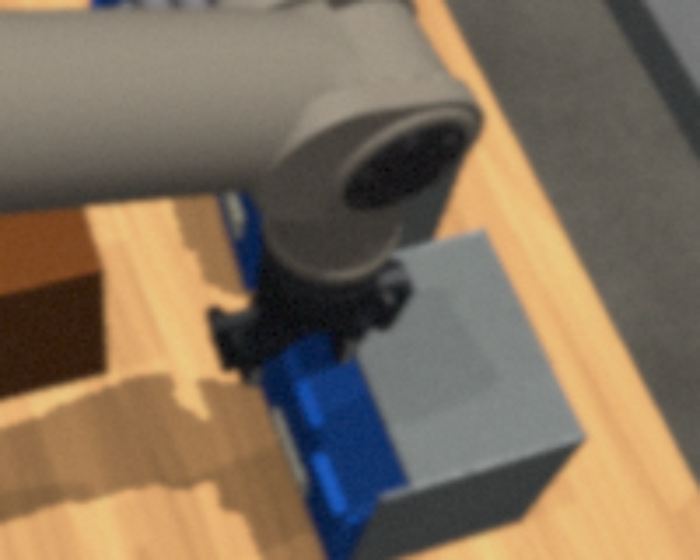

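The picture shows the fingers straddling the tab, the front one at crop (235,350) and the rear one at crop (340,340). I'll go down and start the pull.

>>> move_arm(
  rows=[0.3, 0, 1.5, 0, 0.3, 0, 2.6, 0, 0.3, -1, 2.6, 0, 0.3, -2, 2.6, 0, 0.3, -3, 2.8, 0, 0.3, -4, 2.9, 0, 0.3, -5, 3.2, 0, 0.3, -6, 3.4, 0, 0.3, -7, 3.8, 0, 0.3, -8, 4.2, 0],
)

```text
clock: 3.52
tcp_pos: [0.5281, -0.1053, 0.228]
orientation: [-2.245, -2.198, 0.0]
contact_force: [0.4, -0.0, 0.7]
grip_width: 0.0595
gripper_force: 0.6
```

>>> move_arm(
  rows=[0, -1, 0.5, 0, 0, -1.95, 1.0, 0, 0, -2.9, 1.5, 0, 0, -3.8, 2.1, 0, 0, -4.7, 2.7, 0, 0, -5.5, 3.4, 0, 0, -6.3, 4.1, 0, 0, -7.0, 4.8, 0, 0, -7.4, 5.0, 0, 0, -7.4, 5.0, 0],
)

```text
clock: 4.78
tcp_pos: [0.4551, -0.1037, 0.1785]
orientation: [2.245, 2.197, 0.001]
contact_force: [0.2, -0.3, 0.4]
grip_width: 0.0599
gripper_force: 0.4
```

```bash
python3 - <<'E'
from h import *
o=r.get_obs();print(o["contact_force"],(o["tcp_pos"]-H)@fx)
w=r.grab_frame("side");cv2.imwrite("pics/s2.png",cv2.resize(w[120:280,200:400],None,fx=3.5,fy=3.5))
E
```

```text
[ 0.24760619 -0.33778265  0.3526721 ] -0.18597229552387384
```

View pics/s2.png

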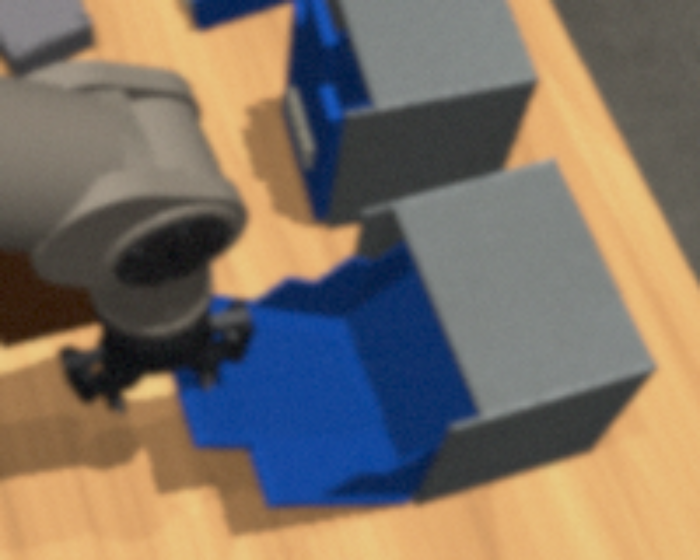

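The tab is nearly down, with its corner at crop (195,447), but no stop force shows yet. I'll press on a little and read the force.

>>> move_arm(
  rows=[0, -0.3, 0.3, 0, 0, -0.6, 0.5, 0, 0, -0.9, 0.6, 0, 0, -0.9, 0.6, 0],
)

```text
clock: 5.32
tcp_pos: [0.4547, -0.1037, 0.177]
orientation: [2.234, 2.188, 0.02]
contact_force: [12.2, -0.0, 13.5]
grip_width: 0.0601
gripper_force: 9.1
```

```bash
python3 - <<'E'
from h import *
print("obs",(200+195/3.5,120+447/3.5))
for a in(.7,.75,.8,.85):print(a,proj("side",[door(a,0,-.045,.24),door(a,-.012,-.045,.24)]).round(1).tolist())
E
```

```text
obs (255.71428571428572, 247.71428571428572)
0.7 [[262.0, 240.8], [258.5, 242.8]]
0.75 [[258.6, 242.8], [255.3, 244.7]]
0.8 [[255.4, 244.7], [252.4, 246.7]]
0.85 [[252.4, 246.7], [249.6, 248.6]]
```

The force is 12 N with no further motion, so the door is on its stop. I'll lift off and head to the conduit.

>>> move_arm(
  rows=[0, 1.5, -0.8, 0, 0, 1.5, -4, 0, 0, 1.5, -8, 0, 0, 1.5, -10, 0, 0, 1.5, -10, 0],
  fingers=1,
)

```text
clock: 5.95
tcp_pos: [0.4615, -0.104, 0.2735]
orientation: [2.244, 2.196, 0.002]
contact_force: [-1.0, -0.3, -0.2]
grip_width: 0.0852
gripper_force: 0.0
```

```bash
python3 - <<'E'
from h import *
print(togo([.4545,-.319,.15],50.8),r.get_obs()["joints"])
E
```

```text
(array([-21.5 ,  -0.27,  12.37]), np.float64(-52.0)) [ 0.55970222  0.14871248 -0.51405749  1.96086585  0.08499641  1.05007211
 -0.01332635]
```

>>> move_arm(
  rows=[-4, 0, 0, -8, -8, 0, 1, -16, -12, 0, 3, -24, -16, -0.2, 6, -32, -20, -0.2, 8, -40, -21.5, -0.3, 10, -48, -21.5, -0.3, 12.4, -52, -21.5, -0.3, 12.4, -52],
)

```text
clock: 6.95
tcp_pos: [0.4511, -0.3176, 0.1453]
orientation: [-1.053, -2.953, -0.003]
contact_force: [0.2, 0.9, 0.2]
grip_width: 0.0855
gripper_force: 0.0
```

```bash
python3 - <<'E'
from h import *
print(togo([.4545,-.319,.03],50.8),r.get_obs()["joints"])
p=r.camera_params("wrist");w=r.grab_frame("wrist");cv2.imwrite("pics/w1.png",w)
print(proj("wrist",[[.4545,-.319,.044]],p), p["world_from_camera"].round(3).tolist())
g=cv2.cvtColor(w,cv2.COLOR_BGR2HSV);m=((g[...,1]<60)&(g[...,2]>170)).astype(np.uint8)
c=max(cv2.findContours(m,0,1)[0],key=cv2.contourArea);R=cv2.minAreaRect(c);print(R,onz("wrist",[R[0]],.045,p),onz("wrist",cv2.boxPoints(R),.045,p).round(4).tolist())
E
```

```text
(array([-0.43,  0.12, 11.53]), np.float64(-0.1)) [ 0.87843796  0.44090614 -0.47518631  1.91389101  0.26019067  0.85384784
  1.15396804]
[[256.04754968 206.04139485]] [[0.633, 0.744, 0.215, 0.396], [0.774, -0.609, -0.175, -0.273], [0.0, 0.277, -0.961, 0.274], [0.0, 0.0, 0.0, 1.0]]
((253.5, 219.0), (66.0, 43.0), 90.0) [[ 0.46126196 -0.3271037   0.045     ]] [[0.4302, -0.3228, 0.045], [0.451, -0.2975, 0.045], [0.4944, -0.3317, 0.045], [0.4723, -0.3587, 0.045]]
```

View pics/w1.png

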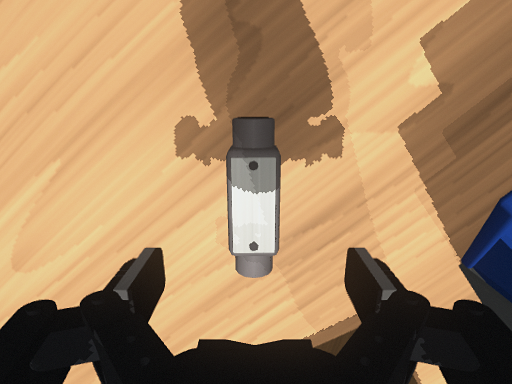

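The wrist view shows the conduit upright in the picture, cover (230,148)–(279,255), centred between the fingers (163 and 345) and aligned with them. I'll go down and grip.

>>> move_arm(
  rows=[-0.3, 0.1, 4, 0, -0.3, 0.1, 8, 0, -0.3, 0.1, 10, 0, -0.3, 0.1, 11, 0, -0.3, 0.1, 11, 0, -0.3, 0.1, 11, 0],
)

```text
clock: 7.75
tcp_pos: [0.4571, -0.3203, 0.0395]
orientation: [1.054, 2.957, -0.001]
contact_force: [0.5, 0.3, 0.7]
grip_width: 0.0856
gripper_force: 0.0
```

>>> move_arm(
  rows=[0, 0, 0, 0, 0, 0, 0, 0, 0, 0, 0, 0, 0, 0, 0, 0, 0, 0, 0, 0, 0, 0, 0, 0],
  fingers=0.3,
  newtons=40,
)

```text
clock: 8.5
tcp_pos: [0.4563, -0.3203, 0.0389]
orientation: [1.055, 2.959, -0.001]
contact_force: [-1.0, -0.7, 5.6]
grip_width: 0.0413
gripper_force: 41.8
```

>>> move_arm(
  rows=[0, 0, -2, 0, 0, 0, -6, 0, 0, 0, -11, 0, 0, 0, -16, 0, 0, 0, -21, 0, 0, 0, -25, 0, 0, 0, -25, 0],
)

```text
clock: 9.38
tcp_pos: [0.4577, -0.3201, 0.2925]
orientation: [1.052, 2.953, -0.003]
contact_force: [0.9, -0.0, -3.1]
grip_width: 0.0411
gripper_force: 41.6
```

```bash
python3 - <<'E'
from h import *
P=H-fx*.045;P[2]=.29
print(togo(P,np.degrees(yaw)),r.get_obs()["contact_force"])
E
```

```text
(array([ 2.69, 25.18,  0.25]), np.float64(52.1)) [ 0.85965178 -0.04995653 -3.07027054]
```

>>> move_arm(
  rows=[0.2, 3, 0, 6, 0.6, 6, 0, 12, 0.9, 9, 0, 19, 1.3, 12, 0, 26, 1.6, 15, 0, 33, 1.9, 18, 0, 40, 2.2, 21, 0, 46, 2.5, 23.5, 0, 52, 2.7, 25.2, 0, 52, 2.7, 25.2, 0, 52],
)

```text
clock: 10.62
tcp_pos: [0.5945, -0.1061, 0.2875]
orientation: [-2.239, -2.202, 0.001]
contact_force: [0.4, -0.0, -2.5]
grip_width: 0.041
gripper_force: 41.5
```

```bash
python3 - <<'E'
from h import *
P=H-fx*.045;P[2]=.29
p,R=tool();print(togo(P,np.degrees(yaw)),R.round(3).tolist())
cv2.imwrite("pics/both.png",np.hstack([cv2.resize(r.grab_frame("side")[110:270,220:400],(450,400)),cv2.resize(r.grab_frame("scene")[60:200,180:320],(350,400))]))
E
```

```text
(array([-0.18,  0.15, -0.25]), np.float64(0.3)) [[0.017, 1.0, -0.001], [1.0, -0.017, 0.001], [0.001, -0.001, -1.0]]
```

View pics/both.png

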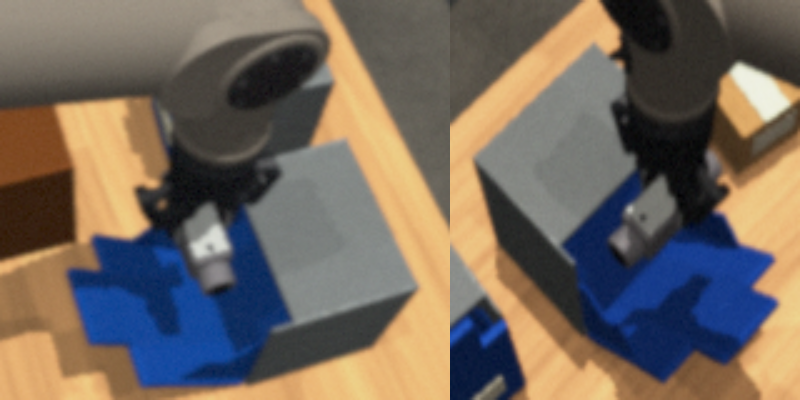

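The conduit hangs level, parallel to the frame front, over the open bin (side part (205,250)). The narrow bin is still shut. The gripper knuckles reach about ±57 mm, so I'll lower 36 mm ahead of the frame front to clear its top edge at +27 mm.

>>> move_arm(
  rows=[-0.1, 0.5, 2, 0, -0.2, 1.0, 5, 0, -0.2, 1, 8, 0, -0.2, 1, 11, 0, -0.2, 1, 13, 0, -0.2, 1, 14.5, 0, -0.2, 1, 15.5, 0, -0.2, 1, 16, 0, -0.2, 1, 16, 0],
)

```text
clock: 11.85
tcp_pos: [0.6048, -0.1098, 0.1285]
orientation: [2.245, 2.197, 0.0]
contact_force: [-0.1, -0.9, -2.9]
grip_width: 0.0415
gripper_force: 41.5
```

>>> move_arm(
  rows=[0, 0, 0.3, 0, 0, 0, 0.6, 0, 0, 0, 0.9, 0, 0, 0, 1.2, 0, 0, 0, 1.2, 0],
)

```text
clock: 12.48
tcp_pos: [0.6035, -0.11, 0.1156]
orientation: [-2.244, -2.196, 0.003]
contact_force: [-3.1, -1.0, -3.5]
grip_width: 0.0411
gripper_force: 41.8
```

>>> move_arm(
  rows=[0, 0, 0, 0, 0, 0, 0.3, 0, 0, 0, 0.5, 0, 0, 0, 0.5, 0],
)

```text
clock: 12.98
tcp_pos: [0.604, -0.11, 0.1129]
orientation: [2.245, 2.197, -0.002]
contact_force: [-12.8, 0.2, 11.5]
grip_width: 0.0414
gripper_force: 43.6
```

```bash
python3 - <<'E'
from h import *
o=r.get_obs();print(o["contact_force"],o["moment"],o["tcp_pos"])
E
```

```text
[-12.79382539   0.16964242  11.49940462] [-0.15510175  1.16229066 -0.01253762] [ 0.60398089 -0.10996057  0.11286389]
```

The contact pushes towards -x and up, so the rear side of the gripper is touching. I'll raise, shift 8 mm forward and come back down gently.

>>> move_arm(
  rows=[0, 0, -1, 0, 0, -0.4, -1, 0, 0, -0.8, -1, 0, 0, -0.8, -0.8, 0, 0, -0.8, -0.6, 0, 0, -0.8, -0.6, 0],
)

```text
clock: 13.72
tcp_pos: [0.5986, -0.1096, 0.1182]
orientation: [2.243, 2.196, 0.004]
contact_force: [4.3, 0.4, 2.5]
grip_width: 0.041
gripper_force: 42.6
```

Now it's a light contact on the door side (+x, +z), as the model predicts. I'll open in small steps so the box settles against the rear finger.

>>> move_arm(
  rows=[0, 0, 0, 0, 0, 0, 0, 0, 0, 0, 0, 0],
  fingers=0.52,
)

```text
clock: 14.1
tcp_pos: [0.5977, -0.1095, 0.1179]
orientation: [2.244, 2.197, 0.003]
contact_force: [5.6, -0.0, 2.7]
grip_width: 0.0442
gripper_force: 2.6
```

>>> move_arm(
  rows=[0, 0, 0, 0, 0, 0, 0, 0, 0, 0, 0, 0],
  fingers=0.58,
)

```text
clock: 14.48
tcp_pos: [0.5964, -0.1096, 0.1172]
orientation: [-2.245, -2.197, 0.0]
contact_force: [2.7, 0.3, 2.3]
grip_width: 0.0497
gripper_force: 1.6
```

>>> move_arm(
  rows=[0, 0, -0.1, 0, 0, 0, -0.2, 0, 0, 0, -0.3, 0],
  fingers=0.66,
)

```text
clock: 14.85
tcp_pos: [0.596, -0.1097, 0.12]
orientation: [-2.245, -2.197, 0.001]
contact_force: [1.0, 0.1, -0.5]
grip_width: 0.0563
gripper_force: 0.5
```

>>> move_arm(
  rows=[0, 0, -0.2, 0, 0, 0, -0.4, 0, 0, 0, -0.6, 0],
  fingers=0.74,
)

```text
clock: 15.22
tcp_pos: [0.5965, -0.1096, 0.1265]
orientation: [-2.245, -2.198, 0.0]
contact_force: [0.4, -0.2, 0.7]
grip_width: 0.0635
gripper_force: 0.0
```

```bash
python3 - <<'E'
from h import *
print(r.get_obs()["contact_force"])
cv2.imwrite("pics/both2.png",np.hstack([cv2.resize(r.grab_frame("side")[110:270,220:400],(450,400)),cv2.resize(r.grab_frame("wrist"),(350,262)) if 0 else cv2.resize(r.grab_frame("scene")[60:200,180:320],(350,400))]))
E
```

```text
[ 0.42098028 -0.16537503  0.66154689]
```

View pics/both2.png

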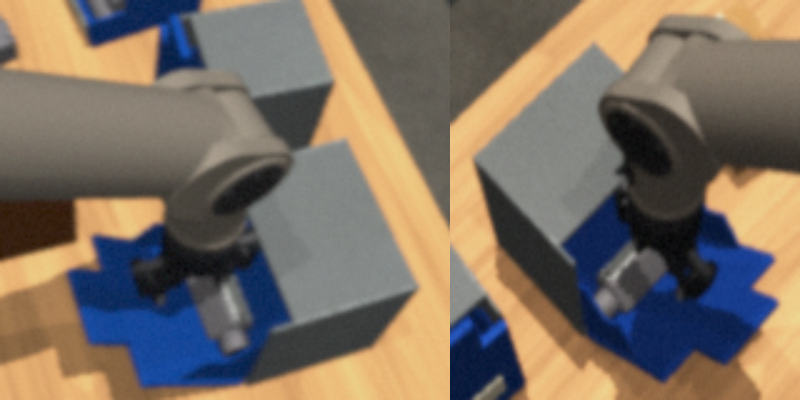

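The conduit lies in the V of the open bin at side part (220,310), lengthwise across it and free of the fingers. I'll lift out, go over the tab and straddle it.

>>> move_arm(
  rows=[0, 0, -2, 0, 0, 0, -5, 0, 0, 0, -9, 0, 0, 0, -12.5, 0, 0, -3, -13, 0, 0, -7, -13, 0, 0, -11.5, -13, 0, 0, -11.5, -13, 0, 0, -11.5, -13, 0],
  fingers=0.7,
)

```text
clock: 16.45
tcp_pos: [0.4825, -0.1072, 0.2576]
orientation: [2.243, 2.196, 0.002]
contact_force: [1.2, 0.5, -0.7]
grip_width: 0.06
gripper_force: 0.0
```

```bash
python3 - <<'E'
from h import *
P=H-fx*.160;P[2]=.168
print(togo(P,np.degrees(yaw)))
s=r.grab_frame("side");cv2.imwrite("pics/x.png",s)
for a in(.75,.8):print(a,proj("side",[door(a,0,-.045,.24),door(a,0,-.093,.19)]).round(1).tolist())
o=door(.8,-.006,0,0)
for a in np.arange(.8,-.01,-.1):
    print(round(a,1),round((.030-.24*np.sin(a)-.012*np.cos(a)+.16)*100,2),round((.168-(.009+.24*np.cos(a)-.012*np.sin(a)))*100,2))
E
```

```text
(array([ 0.17, -0.18,  8.96]), np.float64(0.0))
0.75 [[258.6, 242.8], [276.2, 260.7]]
0.8 [[255.4, 244.7], [273.7, 262.1]]
0.8 0.95 0.04
0.7 2.62 -1.68
0.6 4.46 -3.23
0.5 6.44 -4.59
0.4 8.55 -5.74
0.3 10.76 -6.67
0.2 13.06 -7.38
0.1 15.41 -7.86
0.0 17.8 -8.1
```

>>> move_arm(
  rows=[0.2, -0.2, 3, 0, 0.2, -0.2, 6, 0, 0.2, -0.2, 8, 0, 0.2, -0.2, 9, 0, 0.2, -0.2, 9, 0],
)

```text
clock: 17.12
tcp_pos: [0.4801, -0.1049, 0.166]
orientation: [-2.244, -2.197, -0.0]
contact_force: [-0.1, 0.1, 0.1]
grip_width: 0.0597
gripper_force: 0.0
```

>>> move_arm(
  rows=[0, 0.9, 0, 0, 0, 1.7, -0.8, 0, 0, 2.6, -1.7, 0, 0, 3.5, -2.4, 0, 0, 4.5, -3.2, 0, 0, 5.4, -3.9, 0, 0, 6.4, -4.6, 0, 0, 7.5, -5.2, 0, 0, 8.5, -5.7, 0, 0, 8.5, -5.7, 0],
)

```text
clock: 18.38
tcp_pos: [0.5664, -0.107, 0.2241]
orientation: [2.243, 2.196, 0.003]
contact_force: [-0.1, -0.1, 0.7]
grip_width: 0.0596
gripper_force: 0.0
```

>>> move_arm(
  rows=[0, 0.8, -0.4, 0, 0, 1.6, -0.7, 0, 0, 2.4, -1.0, 0, 0, 3.2, -1.2, 0, 0, 4, -1.5, 0, 0, 4.7, -1.7, 0, 0, 5.4, -1.8, 0, 0, 6.1, -2.0, 0, 0, 6.8, -2.1, 0, 0, 6.8, -2.1, 0],
)

```text
clock: 19.62
tcp_pos: [0.6335, -0.1085, 0.2445]
orientation: [2.244, 2.197, 0.001]
contact_force: [-0.1, 0.0, -0.5]
grip_width: 0.0598
gripper_force: 0.0
```

>>> move_arm(
  rows=[0, 0.3, 0, 0, 0, 0.6, -0.1, 0, 0, 0.9, -0.1, 0, 0, 1.2, -0.2, 0, 0, 1.5, -0.2, 0, 0, 1.8, -0.2, 0, 0, 2.0, -0.2, 0, 0, 2.2, -0.2, 0, 0, 2.3, -0.2, 0, 0, 2.3, -0.2, 0],
)

```text
clock: 20.88
tcp_pos: [0.6558, -0.1089, 0.2463]
orientation: [2.245, 2.197, 0.0]
contact_force: [-0.6, -0.2, 0.2]
grip_width: 0.0598
gripper_force: 0.0
```

Not on the stop yet. I'll keep creeping.

>>> move_arm(
  rows=[0, 0.15, 0, 0, 0, 0.3, 0, 0, 0, 0.45, 0, 0, 0, 0.6, 0, 0, 0, 0.6, 0, 0, 0, 0.6, 0, 0],
)

```text
clock: 21.62
tcp_pos: [0.6618, -0.1091, 0.2463]
orientation: [2.245, 2.197, 0.0]
contact_force: [0.2, -0.8, -0.2]
grip_width: 0.0599
gripper_force: 0.0
```

>>> move_arm(
  rows=[0, 0.15, 0, 0, 0, 0.3, 0, 0, 0, 0.45, 0, 0, 0, 0.6, 0, 0, 0, 0.6, 0, 0, 0, 0.6, 0, 0],
)

```text
clock: 22.38
tcp_pos: [0.6622, -0.1091, 0.2458]
orientation: [-2.239, -2.192, 0.015]
contact_force: [-19.5, 0.8, 11.3]
grip_width: 0.0596
gripper_force: 10.1
```

```bash
python3 - <<'E'
from h import *
print(r.get_obs()["contact_force"])
cv2.imwrite("pics/both3.png",np.hstack([cv2.resize(r.grab_frame("side")[150:270,270:400],(433,400)),cv2.resize(r.grab_frame("scene")[80:200,190:300],(366,400))]))
for a in(0,.03,.06):print(a,proj("side",[door(a,-.006,-.045,.24),door(a,-.006,-.093,.19)]).round(1).tolist())
E
```

```text
[-19.52878703   0.80974143  11.31510887]
0 [[319.7, 217.1], [323.5, 241.6]]
0.03 [[316.9, 217.9], [321.4, 242.2]]
0.06 [[314.2, 218.8], [319.2, 242.9]]
```

View pics/both3.png

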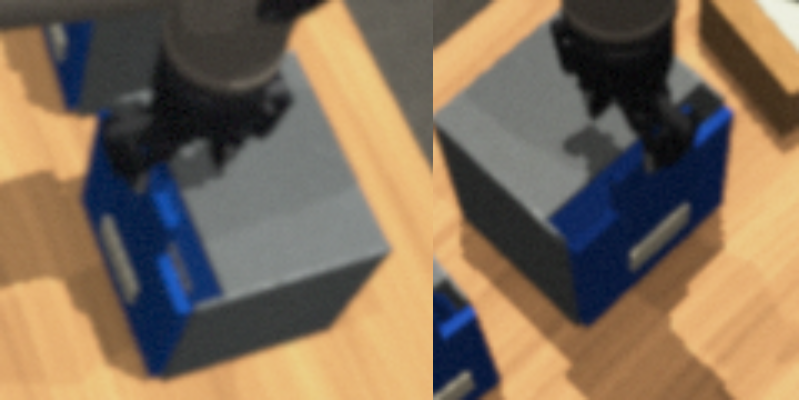

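The door pressed on its stop with 19.5 N. The tab corner is at side (323,217), which matches angle 0. I'll back off, lift clear and check.

>>> move_arm(
  rows=[0, -0.6, 0, 0, 0, -1.6, 0, 0, 0, -1.6, 0, 0, 0, -1.6, -3, 0, 0, -1.6, -6, 0, 0, -1.6, -10, 0, -4, -5, -12, 0, -9, -9, -12, 0, -14, -13, -12, 0, -14, -13, -12, 0],
)

```text
clock: 23.72
tcp_pos: [0.5315, -0.2523, 0.3666]
orientation: [2.254, 2.186, -0.004]
contact_force: [0.1, 0.0, 0.7]
grip_width: 0.0598
gripper_force: 0.0
```

```bash
python3 - <<'E'
from h import *
b=r.grab_frame("side");s=r.grab_frame("scene")
for n,im,f in(("side",b,"side0"),("scene",s,"scene0")):
    h=cv2.cvtColor(im,cv2.COLOR_BGR2HSV);m=((h[...,0]>100)&(h[...,0]<130)&(h[...,1]>120)).astype(np.uint8)
    # blue extent (min over tab row toward robot), brightest blue = tab/panel top edge
    br=((m>0)&(h[...,2]>120)).astype(np.uint8);k=np.zeros_like(br)
    x0,y0,x1,y1=(285,160,340,265) if n=="side" else (215,95,300,180)
    k[y0:y1,x0:x1]=br[y0:y1,x0:x1]
    for c in cv2.findContours(k,0,1)[0]:
        if cv2.contourArea(c)>8: print(n,[np.round(q,1).tolist() if not np.isscalar(q) else round(q) for q in cv2.minAreaRect(c)],cv2.boundingRect(c))
    for a in(0,.05):print(a,proj(n,[door(a,-.006,y,z) for y,z in((-.045,.24),(.045,.24),(-.093,.19),(-.045,.19))]).round(1).tolist())
    d=cv2.absdiff(im,cv2.imread(f"pics/{f}.png")).max(2)
print(r.get_obs()["contact_force"],r.get_obs()["tcp_pos"])
E
```

```text
0 [[319.7, 217.1], [307.6, 186.2], [323.5, 241.6], [317.0, 224.7]]
0.05 [[315.1, 218.5], [303.1, 187.5], [319.9, 242.6], [313.5, 225.7]]
scene [[237.8, 148.8], [3.5, 15.6], 45] (231, 143, 13, 13)
scene [[273.0, 117.0], [2.8, 12.7], 45] (269, 112, 10, 11)
scene [[255.2, 122.7], [3.6, 30.5], 48] (244, 112, 24, 22)
0 [[268.0, 113.0], [243.0, 134.3], [279.7, 111.5], [267.4, 122.0]]
0.05 [[271.2, 116.0], [246.2, 137.4], [282.1, 113.7], [269.8, 124.4]]
[-0.51237997  0.74137569  0.50707444] [ 0.53449228 -0.24719946  0.36661042]
```

The tab edge now lies at scene (244–268, 112–134), which matches angle 0 (centre within 1 px), and the arm is clear. Handing in.

```bash
python3 -c "
from bench import r
print(r.hand_in())"
```

```text
the job is handed in; nothing more can be done
None
```

The conduit fitting is in the wide bin, lowered in and released against the open door, and that door is pushed shut to its stop; the narrow bin and the other things were left alone, and the job was handed in at about 24 s of the 64 s.

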